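# Raise the viewer's cover to the index and hold it

### The arm

A 6-joint arm with a two-finger parallel gripper is mounted at the origin on the work surface. World frame = base frame: x ahead of the robot, y to its left, z up, the work surface at z = 0. Lengths are in mm, angles in rad, forces in N, time in s.
With the tool pointing down it reaches from about 300 to 775 mm from the base axis. Payload 14.6 kg.
Tool frame: the origin (TCP) lies between the finger pads, 19 mm behind the fingertips; this is the grasp point; z points along the fingers, y is the line along which they close (so a half turn about z gives the same grasp; the last joint's range is limited). The gripper opens to 94 mm and grips with 3 to 60 N. Pads are 16 mm wide; open, the fingers measure 119 mm over their backs; the gripper's body (75 mm by 177 mm) begins 78 mm behind the grasp point.
Start: joints at [1.233, 0.3, 1.521, -0, 1.321, -0.067], TCP at [147.124, 529.947, 224.246] pointing down, gripper open.
Joint ranges: [-3.03, 3.03], [-0.79, 2.21], [0.23, 2.52], [-1.04, 4.18], [0, 3.07], [-2.55, 2.55]. Speed limits (rad/s): [2.22, 2.22, 2.57, 3.14, 3.14, 3.14].

### API

Orientations are given as a unit quaternion [w, x, y, z].
In Python, from bench import robot, eyes gives the robot as it stands. The module is installed in compiled form; this text tells all that it offers.
- The arm moves only by the tool servo_tool, never from a script. Its argument "rows" is a list of rows, each an object of numbers: "hand": the opening, from 0 (shut) to 1 (fully open); "tx", "ty", "tz": the shift along the world's x, y, z in mm; "rx", "ry", "rz": the turn, a rotation vector about the world's x, y, z in degrees. A call has exactly 8 rows; each row is the pose to reach, as a shift and turn from the pose commanded when the call began; what a row does not reach only later rows make up. A row lasts 1/10 s, in which the tool goes at most 50 mm and 8.59 degrees, less where a joint would pass 70% of its speed; a pose out of reach is approached as far as the arm can. A call with a gripper value outside its range is refused whole. The fingers move at their own pace and stop on an object; "squeeze" is the grip in N (left out, the last holds). Time passes only in rows, so rows that repeat a pose let the fingers close, or fill a call up. It gives the time, the measured TCP pose, the force, the opening and the grip force at its end, in the units of the state.
- robot.get_state(): the state, without advancing time (a new reading comes with each control period).
- eyes.snapshot(name): name is "side" or "top" or "wrist"; returns the picture (420x560x3 uint8, red, green, blue); there is no depth.
- eyes.camera_info(name): a dict with "intrinsics" (3x3 intrinsics, pixels), "world_from_camera" (4x4, takes a point from camera to world coordinates); the wrist camera has in their place "mount" (4x4, takes a point from camera to tool coordinates, whose origin is the TCP and whose axes are the flange's). Camera axes: x right, y down, z forward; pixel columns grow to the right and rows downward; lengths in mm; the calibration is good to about 2 mm. A picture is of the moment at which its call begins: read the wrist's pose just before it. camera_info takes no time and is no camera call.
- robot.finish_job(): hands the job in; it is judged then, once.
The state is a dict: "t": time; "joint_positions": joint angles; "joint_velocities": joint speeds; "tau": joint torques, N m; "ee_pos": TCP position; "tool_rot": TCP orientation; "force": force on the tool from outside, world axes, zero at the start; "moment": the same for the moment, N m; "gripper_width": finger opening in mm; "gripper_force": force on a finger pad.
Only numpy, scipy, OpenCV 4.12 (cv2) and the standard library are available. Lean on these libraries where they do the work, as an engineer would, in place of code of your own. Each camera call takes 0.05 s, during which the arm holds its last target. There are 200 camera calls.

### The job

A colleague needs to reach under the amber cover of the blue-light viewer while the cover still shields their eyes, and its worn hinge no longer stays up by itself. First take the jar that was left on top of the closed cover and stand it upright in the blue tray with the other jars; then lift the cover by its bar handle, under control, until the guide pin on its side lines up with the pointer clamped on the slotted quadrant, neither letting it drop nor swinging it well past the pointer, and finish with the gripper still holding it steady at that angle. Leave the pointer, the well plate, the other jars and the slide box where they are.

Things in the scene. Friction and masses are not known exactly. Their poses are not given: they have to be found in the camera images.
- viewer: Blue-light viewer: fixed white housing 260 (x) x 320 (y) x 90 mm high, grey front panel to the robot. Origin: centre of its underside, on the bench; x to its rear, y to its left, z up. Hinge axis of the cover: along y at x = +125, z = 100 mm. Front face at x = -130. A slotted aluminium quadrant (radius 86-116 mm about the hinge axis, 4 mm thick, a line every 10 degrees) stands at y = +176.
- cover (a joint): Angle of the amber cover, rad: 0 = closed, level; grows to 1.35 as its front edge swings up about the rear hinge. About 0.5 kg (varies); almost no hinge friction, falls shut when let go; lifting at the handle takes 2 to 4 N. Closed, it is an aluminium frame with amber panel, 250 (x) x 300 (y) mm, front edge at the viewer's x = -125, flat top 116 mm above the bench.
- cover_handle (a point): Middle of the cover's bow handle: round steel bar 12 mm thick along the viewer's y, 108 mm clear between its posts, 295 mm from the hinge axis and level with it (100 mm above the bench when closed), 45 mm before the cover's edge; 34 mm free gap to the viewer's front. Axes turn with the cover: x to the hinge, y along the bar. The bar can turn between the finger pads.
- cover_pin (a point): Near the outer end of the cover's steel guide pin, 7 mm thick with a dark 11 mm round head, which sticks out to the left through the quadrant's slot, 100 mm from the hinge axis, in the same plane through the hinge axis as the handle bar. It moves with the cover.
- index (a joint): Angle in rad at which the pointer is clamped on the quadrant, measured like the cover's angle about the same hinge axis: when the cover's joint value equals this one, pin and pointer are in line. It lies between 0.45 and 0.80 and stays as set unless pushed hard.
- index_mark (a point): Tip of the pointer: a small dark steel clamp with a 16 mm knurled thumbscrew on the outer rail of the quadrant; the tip points at the slot, 103 mm from the hinge axis. Its axes: x towards the hinge axis, y along it, z in the direction in which the cover rises.
- jar: The sample jar standing on the closed cover: white with a grey screw cap, 42 mm diameter (cap 43 mm), 72 mm tall, about 80 g. Origin: centre of its underside, z up.
- tray: Fixed open blue tray, 210 (x) x 130 (y) x 35 mm high, walls 4 mm, floor 4 mm thick. Origin: centre of its underside. Two other jars stand in its half towards its own -x; the half towards +x is free.
- jar_b: One of the two jars already in the tray, same make and size as the one on the cover. Origin: centre of its underside.
- jar_c: The other jar already in the tray, same make and size. Origin: centre of its underside.
- well_plate: White well plate 85 x 128 x 14 mm lying on the viewer's dark window (90 mm above the bench), under the cover. Origin: centre of its underside.
- slide_box: Closed black and grey microscope slide box, 85 x 150 x 34 mm, lying on the bench to the left. Origin: centre of its underside.
Things that resemble listed ones, but are neither listed nor needed, are in the scene too. Of the things that look like the slide_box, the middle-sized one is meant.

How it is judged (in metres and radians):
On the way, in this order (a step that is already met when the one before it is completed fails the run):
1. the jar stands upright in the tray, let go, with the cover still closed (x of jar in the frame of tray between -0.1 and 0.1 m and y of jar in the frame of tray between -0.06 and 0.06 m and z of jar in the frame of tray below 0.01 m and angle between jar's own z axis and vertical below 0.12 rad and contact force between the fingers and jar below 0.05 N and value of joint cover below 0.08 rad), for 0.2 s.
2. the gripper holds the cover by its handle with its pin in line with the pointer (z of cover_handle in the frame of index_mark between -0.0148 and 0.0148 m and contact force between the fingers and cover above 0.5 N and distance between the grasp point and cover_handle below 0.08 m), for 0.5 s.
At the end, for the whole second after the job is handed in: The gripper's fingers hold the cover at its handle (TCP within 80 mm of the bar's middle), still (under 0.06 rad/s), within 0.05 rad (about 3 degrees) of the pointer's angle, with nothing else bearing on it; the jar stands upright and still on the tray's floor (all of step 2 and value of joint cover above 0.35 rad and velocity of joint cover between -0.06 and 0.06 rad/s and contact force between each of jar, jar_b, jar_c, well_plate, slide_box and cover below 0.05 N and x of jar in the frame of tray between -0.1 and 0.1 m and y of jar in the frame of tray between -0.06 and 0.06 m and z of jar in the frame of tray below 0.01 m and angle between jar's own z axis and vertical below 0.12 rad and linear speed of jar below 0.02 m/s); the arm keeps its last pose, push and grip.
It fails at once if the jar is knocked over (angle between jar's own z axis and vertical above 0.7 rad).
It fails at once if the cover is lifted with the jar still on it (value of joint cover above 0.12 rad and contact force between jar and cover above 0.05 N).
It fails at once if the cover is swung more than about 12 degrees past the pointer (z of cover_handle in the frame of index_mark above 0.06 m).
It fails at once if the cover is let drop (falls faster than 1.2 rad/s) (velocity of joint cover below -1.2 rad/s).
It fails at once if another jar, the well plate or the slide box is pushed more than 25 mm, or the pointer more than 6 mm (distance of any of jar_b, jar_c, well_plate, slide_box from where it was at the start of the episode above 0.025 m or distance of index_mark from where it was at the start of the episode above 0.006 m).
It also fails if it takes over 59 s, if anything falls off the work surface, if the arm or the gripper's body presses on something with over 40 N, if the wrist force passes 120 N, or if a joint passes its speed limit or range.

## Working session

There is one attempt and no reset: what is moved stays moved. The work goes in short steps, Python scripts to look and compute and a tool call to move; the robot and the scene stay as the last step left them, time stands still between calls to the robot, and variables do not carry over. Pictures are saved under pics/ and viewed, at most 10 in all, crops included, and the job is handed in when it is done.

Besides the shell and the picture viewer there is one more tool, called after ">>>" as name(argument=value, ...), one argument or row to a line, values as JSON. servo_tool: Moves the arm, as the interface text tells. Its arguments: {"type":"object","properties":{"rows":{"type":"array"},"squeeze":{"type":"number"}},"required":["rows"]}

```bash
mkdir -p pics
cat > h.py <<'E'
import numpy as np, cv2
from bench import robot, eyes
def snap(n,f):
    im=eyes.snapshot(n); cv2.imwrite('pics/'+f,np.ascontiguousarray(im[:,:,::-1])); return im
E
python3 - <<'E'
from h import *
np.set_printoptions(precision=4,suppress=True)
a=snap('side','side0.png');b=snap('top','top0.png')
for n in('side','top','wrist'): print(n,eyes.camera_info(n))
print(robot.get_state())
E
```

```text
side {'intrinsics': array([[379.2547,   0.    , 280.3242],
       [  0.    , 379.2547, 209.8709],
       [  0.    ,   0.    ,   1.    ]]), 'world_from_camera': array([[    0.9916,    -0.0495,     0.1197,   336.4376],
       [   -0.1275,    -0.5343,     0.8357, -1027.3227],
       [    0.0226,    -0.8439,    -0.5361,   732.0672],
       [    0.    ,     0.    ,     0.    ,     1.    ]])}
top {'intrinsics': array([[414.936 ,   0.    , 278.2118],
       [  0.    , 414.936 , 206.4853],
       [  0.    ,   0.    ,   1.    ]]), 'world_from_camera': array([[  -0.0213,   -0.9915,    0.128 ,  322.8169],
       [  -0.9994,    0.0245,    0.0235,  -38.11  ],
       [  -0.0264,   -0.1274,   -0.9915, 1383.2411],
       [   0.    ,    0.    ,    0.    ,    1.    ]])}
wrist {'intrinsics': array([[305.3859,   0.    , 276.3259],
       [  0.    , 305.3859, 210.9622],
       [  0.    ,   0.    ,   1.    ]]), 'mount': array([[  -0.0009,   -0.9633,   -0.2684,   78.0488],
       [   1.    ,   -0.001 ,   -0.    ,   -0.4716],
       [  -0.0002,   -0.2684,    0.9633, -160.3492],
       [   0.    ,    0.    ,    0.    ,    1.    ]])}
{'t': 0.1, 'joint_positions': array([ 1.2334,  0.3004,  1.5215, -0.    ,  1.3207, -0.0666]), 'joint_velocities': array([ 0.0007, -0.001 , -0.0026, -0.0016,  0.0001,  0.001 ]), 'tau': array([  0.0026, -53.2639, -35.3286,   0.071 ,   0.0235,   0.    ]), 'ee_pos': array([147.0661, 529.7565, 223.7377]), 'tool_rot': array([-0.0001,  0.135 ,  0.9908, -0.0005]), 'force': array([ 0.5211, -0.1024, -0.2095]), 'moment': array([-0.0418, -0.039 , -0.0243]), 'gripper_force': 0.0, 'gripper_width': 93.73103183001818}
```

View pics/side0.png

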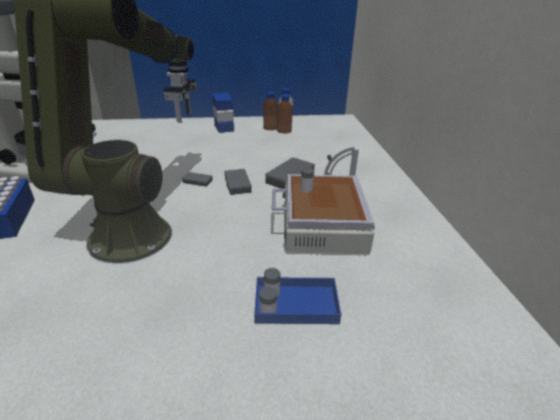

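View pics/top0.png

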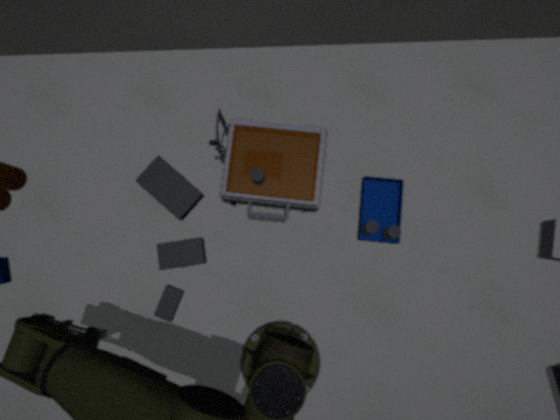

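Side view: the jar is on the cover at (307,180), the viewer is around (328,215), the tray is at (297,300) with jars at (272,280) and (268,298), and the handle is at (278,200). In the top view the jar is at (258,176), the handle bar at (267,217), the tray at (380,210), and the quadrant at (218,135). The slide-box lookalikes in the top view are small (169,302), middle (182,253) and large (170,187). The middle one at (182,253) is the one meant, and I'll avoid all three. Next I'll enlarge both views.

Run:
```python
import cv2,numpy as np
s=cv2.imread('pics/side0.png');t=cv2.imread('pics/top0.png')
a=cv2.resize(t[100:250,200:410],None,fx=3.8,fy=3.8,interpolation=cv2.INTER_CUBIC)
b=cv2.resize(s[140:330,240:380],None,fx=3.15,fy=3.15,interpolation=cv2.INTER_CUBIC)
def grid(im,x0,y0,f,st=10):
    im=cv2.convertScaleAbs(im,alpha=1.6)
    for x in range(x0,x0+int(im.shape[1]/f),st): cv2.line(im,(int((x-x0)*f),0),(int((x-x0)*f),5 if x%50 else 14),(0,255,255),1); cv2.putText(im,str(x),(int((x-x0)*f),22),0,.32,(0,255,255))
    for y in range(y0,y0+int(im.shape[0]/f),st): cv2.line(im,(0,int((y-y0)*f)),(5,int((y-y0)*f)),(0,255,255),1); cv2.putText(im,str(y),(6,int((y-y0)*f)+4),0,.32,(0,255,255))
    return im
cv2.imwrite('pics/tz.png',grid(a,200,100,3.8)); cv2.imwrite('pics/sz.png',grid(b,240,140,3.15))
```

```text
(no output)
```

View pics/tz.png

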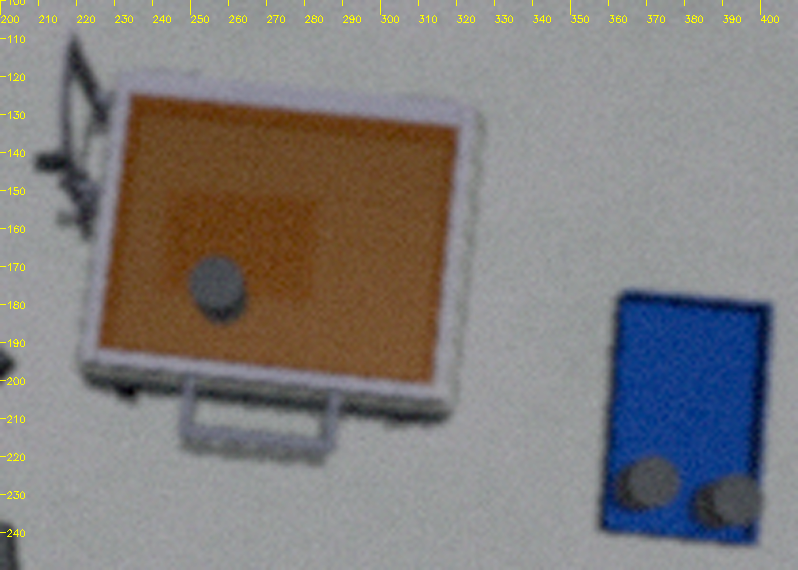

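View pics/sz.png

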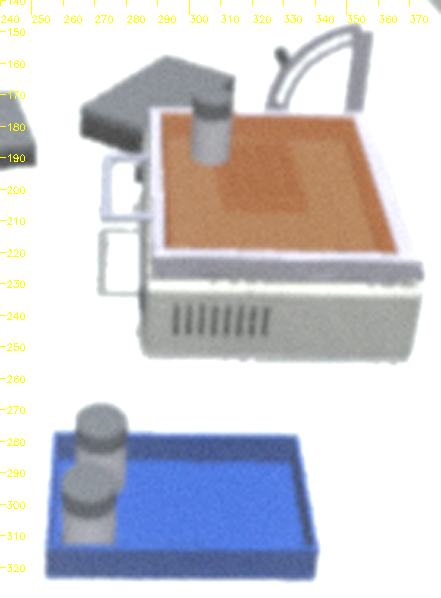

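The crops show the cap centre at top (257,173.7) and side (307,170). The bar middle is at top (267.5,216) and side (273.5,199.7). A lower rectangle in the side view at (270,224) may be a shadow or a second bow, so I'll check it. The pointer's thumbscrew is at top (212,142) and side (329.5,157.5).

```bash
cat >> h.py <<'E'
C={n:eyes.camera_info(n) for n in('side','top','wrist')}
from scipy.spatial.transform import Rotation as R
def wristT(st):
    q=st['tool_rot'];T=np.eye(4);T[:3,:3]=R.from_quat([q[1],q[2],q[3],q[0]]).as_matrix();T[:3,3]=st['ee_pos'];return T@C['wrist']['mount']
def ray(cam,uv,T=None):
    T=C[cam]['world_from_camera'] if T is None else T
    d=T[:3,:3]@np.linalg.inv(C[cam]['intrinsics'])@[uv[0],uv[1],1]
    return T[:3,3],d/np.linalg.norm(d)
def tri(rs):
    A=sum(np.eye(3)-np.outer(d,d) for o,d in rs);b=sum((np.eye(3)-np.outer(d,d))@o for o,d in rs)
    p=np.linalg.solve(A,b);return p,[np.linalg.norm((np.eye(3)-np.outer(d,d))@(p-o)) for o,d in rs]
def atz(r,z): o,d=r; return o+d*(z-o[2])/d[2]
def proj(cam,p,T=None):
    T=C[cam]['world_from_camera'] if T is None else T
    c=np.linalg.inv(T)@[*p,1];v=C[cam]['intrinsics']@c[:3];return v[:2]/v[2]
E
python3 - <<'E'
from h import *
np.set_printoptions(precision=1,suppress=True)
P=lambda a,b:print(tri([ray('top',a),ray('side',b)]))
print('cap');P((257.1,173.7),(307,170.2))
print('bar');P((267.6,215.8),(273.6,199.7))
print('screw');P((212,142),(329.5,157.5))
cs=[atz(ray('top',u),116) for u in[(221.6,195.3),(317.6,205.3),(324.2,127.6),(231.6,119.7)]];print('cover',np.array(cs),np.mean(cs,0))
ts=[atz(ray('top',u),35) for u in[(363.2,177.1),(402.6,180.3),(399.2,242.9),(358.4,239.5)]];print('tray',np.array(ts),np.mean(ts,0))
print('tray side', [atz(ray('side',u),35) for u in[(257,278),(334.5,278),(340.5,313.5),(254.5,314)]])
print('jb',tri([ray('top',(370.8,226.5)),ray('side',(272,273))]),tri([ray('top',(392,231)),ray('side',(268,294.5))]))
print('low rect z=0',atz(ray('side',(271.5,223)),0))
E
```

```text
cap
(array([575. ,  50.3, 187.4]), [np.float64(0.9384521743263327), np.float64(0.9384521743263078)])
bar
(array([462.3,  26. ,  96.9]), [np.float64(1.9126029221832392), np.float64(1.91260292218337)])
screw
(array([682.9, 187.4, 165.2]), [np.float64(0.5801686601018127), np.float64(0.5801686601020548)])
cover [[ 525.7  166.8  116. ]
 [ 487.1 -129.3  116. ]
 [ 733.2 -158.2  116. ]
 [ 767.8  134.   116. ]] [628.5   3.3 116. ]
tray [[ 587.4 -287.8   35. ]
 [ 573.3 -415.7   35. ]
 [ 369.2 -392.8   35. ]
 [ 383.1 -262.7   35. ]] [ 478.3 -339.8   35. ]
tray side [array([ 386.8, -271.1,   35. ]), array([ 593.5, -292.5,   35. ]), array([ 577.1, -415.8,   35. ]), array([ 371.4, -395.2,   35. ])]
jb (array([ 422.6, -297.3,   72.6]), [np.float64(1.2287321737851598), np.float64(1.2287321737851808)]) (array([ 406.4, -364.5,   65.1]), [np.float64(0.30994527335758987), np.float64(0.3099452733574558)])
low rect z=0 [459.2  33.8   0. ]
```

The two views agree: cap (575,50,187), bar (462,26,97), pointer about 0.61 rad. The lower rectangle lies on the bench directly under the handle, so it is its shadow. Viewer yaw is about -0.125 rad. Next I'll go above the jar with the closing axis along the viewer's x.

>>> servo_tool(
  rows=[
    {"tx": 428, "ty": -480, "tz": 20, "rz": -81.6, "hand": 1},
    {"tx": 428, "ty": -480, "tz": 20, "rz": -81.6, "hand": 1},
    {"tx": 428, "ty": -480, "tz": 20, "rz": -81.6, "hand": 1},
    {"tx": 428, "ty": -480, "tz": 20, "rz": -81.6, "hand": 1},
    {"tx": 428, "ty": -480, "tz": 20, "rz": -81.6, "hand": 1},
    {"tx": 428, "ty": -480, "tz": 20, "rz": -81.6, "hand": 1},
    {"tx": 428, "ty": -480, "tz": 20, "rz": -81.6, "hand": 1},
    {"tx": 428, "ty": -480, "tz": 20, "rz": -81.6, "hand": 1},
  ],
  squeeze=15,
)

```text
invalid input
```

>>> servo_tool(
  rows=[
    {"tx": 428, "ty": -480, "tz": 20, "rx": 0, "ry": 0, "rz": -81.6, "hand": 1},
    {"tx": 428, "ty": -480, "tz": 20, "rx": 0, "ry": 0, "rz": -81.6, "hand": 1},
    {"tx": 428, "ty": -480, "tz": 20, "rx": 0, "ry": 0, "rz": -81.6, "hand": 1},
    {"tx": 428, "ty": -480, "tz": 20, "rx": 0, "ry": 0, "rz": -81.6, "hand": 1},
    {"tx": 428, "ty": -480, "tz": 20, "rx": 0, "ry": 0, "rz": -81.6, "hand": 1},
    {"tx": 428, "ty": -480, "tz": 20, "rx": 0, "ry": 0, "rz": -81.6, "hand": 1},
    {"tx": 428, "ty": -480, "tz": 20, "rx": 0, "ry": 0, "rz": -81.6, "hand": 1},
    {"tx": 428, "ty": -480, "tz": 20, "rx": 0, "ry": 0, "rz": -81.6, "hand": 1},
  ],
  squeeze=15,
)

```text
t: 0.9
ee_pos: [414.1, 229.7, 236.7]
tool_rot: [-0.0, 0.673, 0.739, -0.0]
force: [-0.2, 0.9, 0.8]
gripper_width: 94.0
gripper_force: 0.0
```

>>> servo_tool(
  rows=[
    {"tx": 159, "ty": -178, "tz": 6, "rx": 0, "ry": 0, "rz": -12, "hand": 1},
    {"tx": 159, "ty": -178, "tz": 6, "rx": 0, "ry": 0, "rz": -12, "hand": 1},
    {"tx": 159, "ty": -178, "tz": 6, "rx": 0, "ry": 0, "rz": -12, "hand": 1},
    {"tx": 159, "ty": -178, "tz": 6, "rx": 0, "ry": 0, "rz": -12, "hand": 1},
    {"tx": 159, "ty": -178, "tz": 6, "rx": 0, "ry": 0, "rz": -12, "hand": 1},
    {"tx": 159, "ty": -178, "tz": 6, "rx": 0, "ry": 0, "rz": -12, "hand": 1},
    {"tx": 159, "ty": -178, "tz": 6, "rx": 0, "ry": 0, "rz": -12, "hand": 1},
    {"tx": 159, "ty": -178, "tz": 6, "rx": 0, "ry": 0, "rz": -12, "hand": 1},
  ],
)

```text
t: 1.7
ee_pos: [571.6, 54.4, 242.6]
tool_rot: [-0.0, 0.744, 0.668, -0.0]
force: [-0.2, -0.6, 0.3]
gripper_width: 93.8
gripper_force: 0.0
```

Run:
```python
from h import *
st=robot.get_state();print(st['ee_pos'],st['tool_rot']);im=snap('wrist','w1.png');cv2.imwrite('pics/w1.png',cv2.convertScaleAbs(cv2.imread('pics/w1.png'),alpha=1.6))
print(proj('wrist',(575,50.3,187.4),wristT(st)))
```

```text
[571.63659464  54.35971334 242.55290831] [-2.08894000e-04  7.44450192e-01  6.67677956e-01 -1.22377802e-04]
[281.44156791 238.34073373]
```

View pics/w1.png

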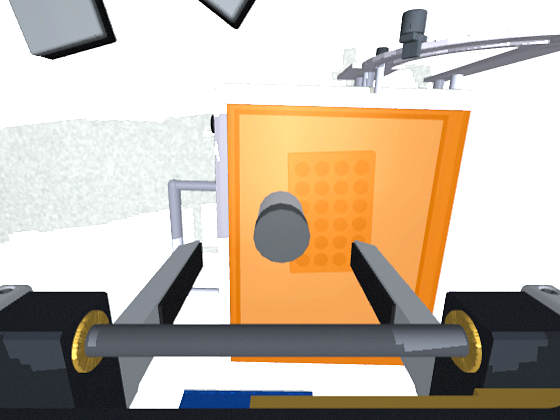

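The wrist view shows the cap at about (281,234) against a predicted (281,238), so the position is confirmed. The pointer's thumbscrew is at (414,20). Descending and gripping.

>>> servo_tool(
  rows=[
    {"tx": 3, "ty": -4, "tz": -30, "rx": 0, "ry": 0, "rz": 0, "hand": 1},
    {"tx": 3, "ty": -4, "tz": -60, "rx": 0, "ry": 0, "rz": 0, "hand": 1},
    {"tx": 3, "ty": -4, "tz": -76, "rx": 0, "ry": 0, "rz": 0, "hand": 1},
    {"tx": 3, "ty": -4, "tz": -76, "rx": 0, "ry": 0, "rz": 0, "hand": 1},
    {"tx": 3, "ty": -4, "tz": -76, "rx": 0, "ry": 0, "rz": 0, "hand": 0.3},
    {"tx": 3, "ty": -4, "tz": -76, "rx": 0, "ry": 0, "rz": 0, "hand": 0.3},
    {"tx": 3, "ty": -4, "tz": -76, "rx": 0, "ry": 0, "rz": 0, "hand": 0.3},
    {"tx": 3, "ty": -4, "tz": -76, "rx": 0, "ry": 0, "rz": 0, "hand": 0.3},
  ],
)

```text
t: 2.55
ee_pos: [575.4, 49.6, 167.4]
tool_rot: [0.0, 0.745, 0.667, 0.0]
force: [-0.1, 0.1, -0.6]
gripper_width: 65.2
gripper_force: 0.0
```

>>> servo_tool(
  rows=[
    {"tx": 0, "ty": 0, "tz": 0, "rx": 0, "ry": 0, "rz": 0, "hand": 0.3},
    {"tx": 0, "ty": 0, "tz": 0, "rx": 0, "ry": 0, "rz": 0, "hand": 0.3},
    {"tx": 0, "ty": 0, "tz": 0, "rx": 0, "ry": 0, "rz": 0, "hand": 0.3},
    {"tx": 0, "ty": 0, "tz": 0, "rx": 0, "ry": 0, "rz": 0, "hand": 0.3},
    {"tx": 0, "ty": 0, "tz": 0, "rx": 0, "ry": 0, "rz": 0, "hand": 0.3},
    {"tx": 0, "ty": 0, "tz": 0, "rx": 0, "ry": 0, "rz": 0, "hand": 0.3},
    {"tx": 0, "ty": 0, "tz": 0, "rx": 0, "ry": 0, "rz": 0, "hand": 0.3},
    {"tx": 0, "ty": 0, "tz": 0, "rx": 0, "ry": 0, "rz": 0, "hand": 0.3},
  ],
)

```text
t: 3.35
ee_pos: [575.2, 49.5, 166.7]
tool_rot: [0.0, 0.745, 0.667, 0.0]
force: [0.5, 0.3, 0.2]
gripper_width: 42.7
gripper_force: 15.0
```

>>> servo_tool(
  rows=[
    {"tx": 0, "ty": 0, "tz": 20, "rx": 0, "ry": 0, "rz": 0, "hand": 0.3},
    {"tx": 0, "ty": 0, "tz": 45, "rx": 0, "ry": 0, "rz": 0, "hand": 0.3},
    {"tx": -4, "ty": -36, "tz": 50, "rx": 0, "ry": 0, "rz": 0, "hand": 0.3},
    {"tx": -8, "ty": -72, "tz": 50, "rx": 0, "ry": 0, "rz": 0, "hand": 0.3},
    {"tx": -12, "ty": -108, "tz": 50, "rx": 0, "ry": 0, "rz": 0, "hand": 0.3},
    {"tx": -16, "ty": -144, "tz": 50, "rx": 0, "ry": 0, "rz": 0, "hand": 0.3},
    {"tx": -20, "ty": -180, "tz": 50, "rx": 0, "ry": 0, "rz": 0, "hand": 0.3},
    {"tx": -24, "ty": -216, "tz": 50, "rx": 0, "ry": 0, "rz": 0, "hand": 0.3},
  ],
)

```text
t: 4.15
ee_pos: [550.8, -167.9, 216.6]
tool_rot: [-0.0, 0.745, 0.667, -0.0]
force: [0.5, -0.4, 0.3]
gripper_width: 43.0
gripper_force: 15.0
```

>>> servo_tool(
  rows=[
    {"tx": -4, "ty": -36, "tz": 0, "rx": 0, "ry": 0, "rz": 0, "hand": 0.3},
    {"tx": -8, "ty": -72, "tz": 0, "rx": 0, "ry": 0, "rz": 0, "hand": 0.3},
    {"tx": -12, "ty": -108, "tz": 0, "rx": 0, "ry": 0, "rz": 0, "hand": 0.3},
    {"tx": -16, "ty": -144, "tz": 0, "rx": 0, "ry": 0, "rz": 0, "hand": 0.3},
    {"tx": -20, "ty": -170, "tz": -10, "rx": 0, "ry": 0, "rz": 0, "hand": 0.3},
    {"tx": -21, "ty": -181, "tz": -30, "rx": 0, "ry": 0, "rz": 0, "hand": 0.3},
    {"tx": -21, "ty": -181, "tz": -60, "rx": 0, "ry": 0, "rz": 0, "hand": 0.3},
    {"tx": -21, "ty": -181, "tz": -80, "rx": 0, "ry": 0, "rz": 0, "hand": 0.3},
  ],
)

```text
t: 4.95
ee_pos: [529.4, -347.6, 134.4]
tool_rot: [-0.001, 0.745, 0.667, -0.0]
force: [-0.4, -1.0, -0.9]
gripper_width: 42.6
gripper_force: 15.0
```

Run:
```python
from h import *
st=robot.get_state();print(st['ee_pos'],st['tool_rot'],st['gripper_width'],st['force'])
s=snap('side','s2.png');t=snap('top','t2.png')
a=cv2.resize(s[230:340,230:370],None,fx=4,fy=4,interpolation=cv2.INTER_CUBIC)
b=cv2.resize(t[150:260,340:420],None,fx=4,fy=4,interpolation=cv2.INTER_CUBIC)
cv2.imwrite('pics/c2.png',cv2.convertScaleAbs(np.hstack([a,b])[:,:,::-1],alpha=1.6)[:, :800])
```

```text
[ 529.44135173 -347.57112391  134.37950167] [-1.06357274e-03  7.45003218e-01  6.67059991e-01 -2.06418453e-04] 42.565199800025006 [-0.43140508 -0.96739274 -0.9499773 ]
```

View pics/c2.png

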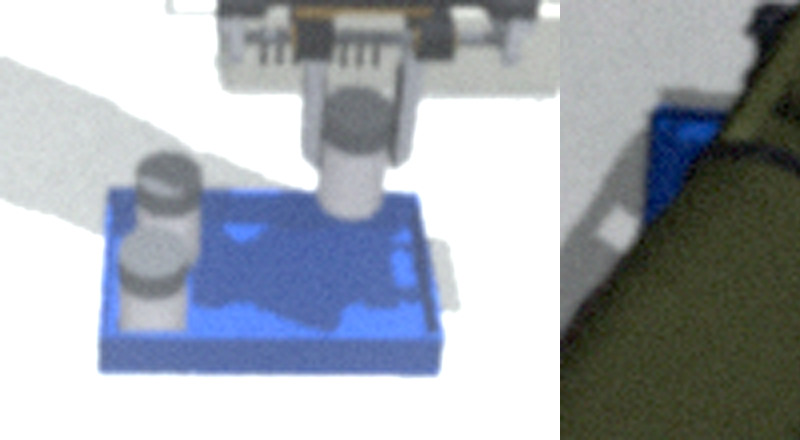

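The jar hangs upright over the free half (crop (350,160)), clear of the two other jars. Lowering it.

>>> servo_tool(
  rows=[
    {"tx": 0, "ty": 0, "tz": -25, "rx": 0, "ry": 0, "rz": 0, "hand": 0.3},
    {"tx": 0, "ty": 0, "tz": -50, "rx": 0, "ry": 0, "rz": 0, "hand": 0.3},
    {"tx": 0, "ty": 0, "tz": -65, "rx": 0, "ry": 0, "rz": 0, "hand": 0.3},
    {"tx": 0, "ty": 0, "tz": -71, "rx": 0, "ry": 0, "rz": 0, "hand": 0.3},
    {"tx": 0, "ty": 0, "tz": -74, "rx": 0, "ry": 0, "rz": 0, "hand": 0.3},
    {"tx": 0, "ty": 0, "tz": -76, "rx": 0, "ry": 0, "rz": 0, "hand": 0.3},
    {"tx": 0, "ty": 0, "tz": -77, "rx": 0, "ry": 0, "rz": 0, "hand": 0.3},
    {"tx": 0, "ty": 0, "tz": -77.5, "rx": 0, "ry": 0, "rz": 0, "hand": 0.3},
  ],
)

```text
t: 5.85
ee_pos: [530.4, -347.6, 59.8]
tool_rot: [0.0, 0.745, 0.667, 0.0]
force: [0.5, 0.6, -0.4]
gripper_width: 42.7
gripper_force: 15.0
```

>>> servo_tool(
  rows=[
    {"tx": 0, "ty": 0, "tz": -1, "rx": 0, "ry": 0, "rz": 0, "hand": 0.3},
    {"tx": 0, "ty": 0, "tz": -2, "rx": 0, "ry": 0, "rz": 0, "hand": 0.3},
    {"tx": 0, "ty": 0, "tz": -3, "rx": 0, "ry": 0, "rz": 0, "hand": 0.3},
    {"tx": 0, "ty": 0, "tz": -3.5, "rx": 0, "ry": 0, "rz": 0, "hand": 0.3},
    {"tx": 0, "ty": 0, "tz": -4, "rx": 0, "ry": 0, "rz": 0, "hand": 0.3},
    {"tx": 0, "ty": 0, "tz": -4.5, "rx": 0, "ry": 0, "rz": 0, "hand": 0.3},
    {"tx": 0, "ty": 0, "tz": -4.5, "rx": 0, "ry": 0, "rz": 0, "hand": 0.3},
    {"tx": 0, "ty": 0, "tz": -4.5, "rx": 0, "ry": 0, "rz": 0, "hand": 0.3},
  ],
)

```text
t: 6.65
ee_pos: [530.2, -347.5, 54.8]
tool_rot: [0.0, 0.745, 0.667, 0.0]
force: [0.1, 0.7, -0.7]
gripper_width: 42.5
gripper_force: 15.0
```

>>> servo_tool(
  rows=[
    {"tx": 0, "ty": 0, "tz": -0.5, "rx": 0, "ry": 0, "rz": 0, "hand": 0.3},
    {"tx": 0, "ty": 0, "tz": -0.5, "rx": 0, "ry": 0, "rz": 0, "hand": 0.3},
    {"tx": 0, "ty": 0, "tz": -1, "rx": 0, "ry": 0, "rz": 0, "hand": 0.3},
    {"tx": 0, "ty": 0, "tz": -1, "rx": 0, "ry": 0, "rz": 0, "hand": 0.3},
    {"tx": 0, "ty": 0, "tz": -1.5, "rx": 0, "ry": 0, "rz": 0, "hand": 0.3},
    {"tx": 0, "ty": 0, "tz": -1.5, "rx": 0, "ry": 0, "rz": 0, "hand": 0.3},
    {"tx": 0, "ty": 0, "tz": -1.5, "rx": 0, "ry": 0, "rz": 0, "hand": 0.3},
    {"tx": 0, "ty": 0, "tz": -1.5, "rx": 0, "ry": 0, "rz": 0, "hand": 0.3},
  ],
)

```text
t: 7.45
ee_pos: [530.3, -347.8, 54.7]
tool_rot: [0.001, 0.745, 0.667, -0.0]
force: [-5.6, 2.6, 13.4]
gripper_width: 42.7
gripper_force: 15.0
```

It is on the floor. I'll relax 1 mm and release to about 62 mm.

>>> servo_tool(
  rows=[
    {"tx": 0, "ty": 0, "tz": 1, "rx": 0, "ry": 0, "rz": 0, "hand": 0.3},
    {"tx": 0, "ty": 0, "tz": 1, "rx": 0, "ry": 0, "rz": 0, "hand": 0.3},
    {"tx": 0, "ty": 0, "tz": 1, "rx": 0, "ry": 0, "rz": 0, "hand": 0.66},
    {"tx": 0, "ty": 0, "tz": 1, "rx": 0, "ry": 0, "rz": 0, "hand": 0.66},
    {"tx": 0, "ty": 0, "tz": 1, "rx": 0, "ry": 0, "rz": 0, "hand": 0.66},
    {"tx": 0, "ty": 0, "tz": 1, "rx": 0, "ry": 0, "rz": 0, "hand": 0.66},
    {"tx": 0, "ty": 0, "tz": 1, "rx": 0, "ry": 0, "rz": 0, "hand": 0.66},
    {"tx": 0, "ty": 0, "tz": 1, "rx": 0, "ry": 0, "rz": 0, "hand": 0.66},
  ],
)

```text
t: 8.25
ee_pos: [530.2, -347.5, 54.1]
tool_rot: [-0.0, 0.745, 0.667, -0.0]
force: [-0.0, 0.5, -0.4]
gripper_width: 62.5
gripper_force: 0.0
```

>>> servo_tool(
  rows=[
    {"tx": 0, "ty": 0, "tz": 8, "rx": 0, "ry": 0, "rz": 0, "hand": 0.66},
    {"tx": 0, "ty": 0, "tz": 22, "rx": 0, "ry": 0, "rz": 0, "hand": 0.66},
    {"tx": 0, "ty": 0, "tz": 50, "rx": 0, "ry": 0, "rz": 0, "hand": 0.66},
    {"tx": 0, "ty": 0, "tz": 80, "rx": 0, "ry": 0, "rz": 0, "hand": 0.66},
    {"tx": 0, "ty": 0, "tz": 110, "rx": 0, "ry": 0, "rz": 0, "hand": 0.66},
    {"tx": 0, "ty": 0, "tz": 140, "rx": 0, "ry": 0, "rz": 0, "hand": 0.66},
    {"tx": 0, "ty": 0, "tz": 160, "rx": 0, "ry": 0, "rz": 0, "hand": 0.66},
    {"tx": 0, "ty": 0, "tz": 160, "rx": 0, "ry": 0, "rz": 0, "hand": 0.66},
  ],
)

```text
t: 9.05
ee_pos: [531.0, -348.0, 218.6]
tool_rot: [0.003, 0.745, 0.667, 0.001]
force: [0.1, 0.0, 0.1]
gripper_width: 62.0
gripper_force: 0.0
```

Released cleanly. Next I'll carry the camera to the quadrant to measure the pin and pointer.

>>> servo_tool(
  rows=[
    {"tx": 0, "ty": 50, "tz": 20, "rx": 0, "ry": 0, "rz": 0, "hand": 0.35},
    {"tx": 0, "ty": 95, "tz": 40, "rx": 0, "ry": 0, "rz": 0, "hand": 0.35},
    {"tx": 0, "ty": 140, "tz": 60, "rx": 0, "ry": 0, "rz": 0, "hand": 0.35},
    {"tx": 0, "ty": 185, "tz": 80, "rx": 0, "ry": 0, "rz": 0, "hand": 0.35},
    {"tx": 0, "ty": 230, "tz": 80, "rx": 0, "ry": 0, "rz": 0, "hand": 0.35},
    {"tx": 0, "ty": 275, "tz": 80, "rx": 0, "ry": 0, "rz": 0, "hand": 0.35},
    {"tx": 0, "ty": 320, "tz": 80, "rx": 0, "ry": 0, "rz": 0, "hand": 0.35},
    {"tx": 0, "ty": 365, "tz": 80, "rx": 0, "ry": 0, "rz": 0, "hand": 0.35},
  ],
)

```text
t: 9.85
ee_pos: [529.6, 19.3, 293.8]
tool_rot: [-0.0, 0.745, 0.667, -0.0]
force: [0.6, -0.1, -0.1]
gripper_width: 32.7
gripper_force: 0.0
```

>>> servo_tool(
  rows=[
    {"tx": 0, "ty": 40, "tz": 0, "rx": 0, "ry": 0, "rz": 0, "hand": 0.35},
    {"tx": 0, "ty": 80, "tz": 0, "rx": 0, "ry": 0, "rz": 0, "hand": 0.35},
    {"tx": 0, "ty": 115, "tz": 0, "rx": 0, "ry": 0, "rz": 0, "hand": 0.35},
    {"tx": 0, "ty": 133, "tz": 0, "rx": 0, "ry": 0, "rz": 0, "hand": 0.35},
    {"tx": 0, "ty": 133, "tz": 0, "rx": 0, "ry": 0, "rz": 0, "hand": 0.35},
    {"tx": 0, "ty": 133, "tz": 0, "rx": 0, "ry": 0, "rz": 0, "hand": 0.35},
    {"tx": 0, "ty": 133, "tz": 0, "rx": 0, "ry": 0, "rz": 0, "hand": 0.35},
    {"tx": 0, "ty": 133, "tz": 0, "rx": 0, "ry": 0, "rz": 0, "hand": 0.35},
  ],
)

```text
t: 10.65
ee_pos: [530.3, 149.6, 294.2]
tool_rot: [0.0, 0.745, 0.667, -0.0]
force: [-0.1, -0.2, -0.1]
gripper_width: 33.2
gripper_force: 0.0
```

Run:
```python
from h import *
st=robot.get_state();np.save('TA.npy',wristT(st));snap('wrist','wA.png');snap('side','s3.png')
print(st['ee_pos'],[proj('wrist',p,wristT(st)).round() for p in((683,187,165),(676,184,100))])
```

```text
[530.29848296 149.58357958 294.17999488] [array([434., 152.]), array([400., 151.])]
```

>>> servo_tool(
  rows=[
    {"tx": 40, "ty": 0, "tz": 0, "rx": 0, "ry": 0, "rz": 0, "hand": 0.35},
    {"tx": 80, "ty": 0, "tz": 0, "rx": 0, "ry": 0, "rz": 0, "hand": 0.35},
    {"tx": 120, "ty": 0, "tz": 0, "rx": 0, "ry": 0, "rz": 0, "hand": 0.35},
    {"tx": 150, "ty": 0, "tz": 0, "rx": 0, "ry": 0, "rz": 0, "hand": 0.35},
    {"tx": 150, "ty": 0, "tz": 0, "rx": 0, "ry": 0, "rz": 0, "hand": 0.35},
    {"tx": 150, "ty": 0, "tz": 0, "rx": 0, "ry": 0, "rz": 0, "hand": 0.35},
    {"tx": 150, "ty": 0, "tz": 0, "rx": 0, "ry": 0, "rz": 0, "hand": 0.35},
    {"tx": 150, "ty": 0, "tz": 0, "rx": 0, "ry": 0, "rz": 0, "hand": 0.35},
  ],
)

```text
t: 11.55
ee_pos: [679.6, 150.6, 295.3]
tool_rot: [0.0, 0.745, 0.667, 0.001]
force: [-0.5, -1.5, 0.4]
gripper_width: 33.0
gripper_force: 0.0
```

Run:
```python
from h import *
st=robot.get_state();np.save('TB.npy',wristT(st));snap('wrist','wB.png')
q=[proj('wrist',(683,187,150),np.load(f)).astype(int) for f in('TA.npy','TB.npy')]
print(st['ee_pos'],q)
def crop(f,c,w,h,k):
    im=cv2.convertScaleAbs(cv2.imread('pics/'+f),alpha=1.3);x0=int(np.clip(c[0]-w//2,0,560-w));y0=int(np.clip(c[1]-h//2,0,420-h));im=cv2.resize(im[y0:y0+h,x0:x0+w],None,fx=k,fy=k,interpolation=cv2.INTER_CUBIC)
    for x in range((x0//10+1)*10,x0+w,10): cv2.putText(im,str(x),((x-x0)*k,8),0,.3,(0,0,255));cv2.line(im,((x-x0)*k,10),((x-x0)*k,14),(0,0,255))
    for y in range((y0//10+1)*10,y0+h,10): cv2.putText(im,str(y),(0,(y-y0)*k+3),0,.3,(0,0,255));cv2.line(im,(20,(y-y0)*k),(24,(y-y0)*k),(0,0,255))
    return im
m=np.hstack([crop('wA.png',q[0],80,110,5),crop('wB.png',q[1],80,110,5)])
cv2.imwrite('pics/mAB.png',m)
```

```text
[679.60311296 150.60050703 295.25889833] [array([426, 150]), array([275, 168])]
```

View pics/mAB.png

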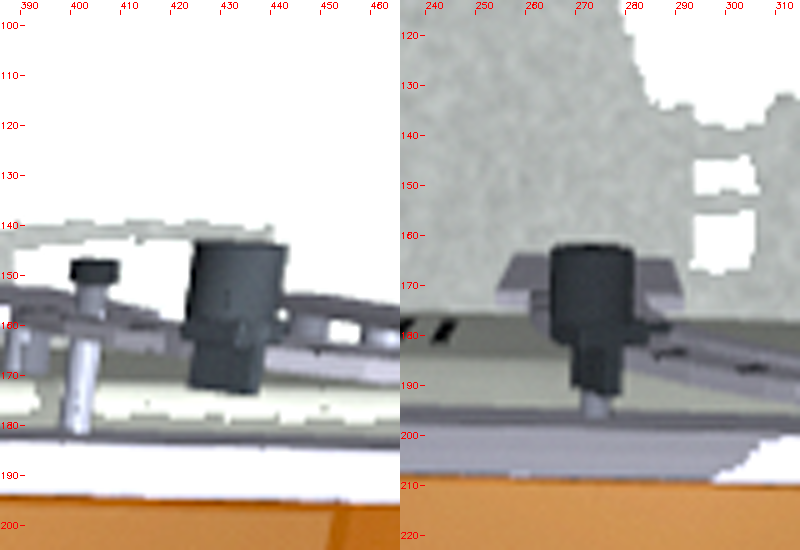

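The left crop (view A) shows the pin head at (403,149), the screw's outer end at (432.5,143) and the pointer tip at (441.5,157.5). The right crop (view B) shows the screw's outer end at (271.5,162) and the tip at (288,178), with the pin hidden beneath.

Run:
```python
from h import *
np.set_printoptions(precision=2,suppress=True)
A=np.load('TA.npy');B=np.load('TB.npy')
ph=-.125;ex=np.array([np.cos(ph),np.sin(ph),0]);ey=np.array([-np.sin(ph),np.cos(ph),0]);H=np.array([628.5,3.3,0])+125*ex+[0,0,100]
def rep(n,p):
    d=p-H;print(n,p,'x',d@ex,'y',d@ey,'z',d[2],'r',np.hypot(d@ex,d[2]),'ang',np.arctan2(d[2],-d@ex))
for n,a,b in(('tip',(441.5,157.5),(288,178)),('screw',(432.5,143.5),(271.5,162.5))):
    p,e=tri([ray('wrist',a,A),ray('wrist',b,B)]);rep(n,p);print(e)
# pin head centre, known plane height z=100: check position from A and side bar
rep('pin@z100',atz(ray('wrist',(403,149),A),100))
```

```text
tip [694.23 178.6  156.63] x -81.63344933956742 y 182.1241977571851 z 56.628392133683434 r 99.35187389637872 ang 0.6064791993828056
[np.float64(1.2081132822967258), np.float64(1.2081132822967855)]
screw [680.1  195.34 166.89] x -97.74557144459664 y 196.97032437446185 z 66.89145975301497 r 118.44266176053274 ang 0.6001401762116793
[np.float64(0.08360516810718036), np.float64(0.08360516810716757)]
pin@z100 [679.64 185.46 100.  ] x -96.96655393009758 y 187.11881788378867 z 0.0 r 96.96655393009758 ang 0.0
```

After aligning the hinge to the measured bar and pin, hinge x≈755 and the pointer is at about 0.59 rad. I'll approach the bar with the tool tilted 35° forward, at 26 mm opening.

>>> servo_tool(
  rows=[
    {"tx": -40, "ty": -18, "tz": 0, "rx": 0, "ry": 0, "rz": 0, "hand": 0.277},
    {"tx": -80, "ty": -37, "tz": 0, "rx": 0, "ry": 0, "rz": 0, "hand": 0.277},
    {"tx": -120, "ty": -55, "tz": 0, "rx": -0.8, "ry": -7, "rz": 0, "hand": 0.277},
    {"tx": -160, "ty": -73, "tz": 0, "rx": -1.6, "ry": -14, "rz": 0, "hand": 0.277},
    {"tx": -200, "ty": -91, "tz": 0, "rx": -2.5, "ry": -21, "rz": 0, "hand": 0.277},
    {"tx": -240, "ty": -110, "tz": -10, "rx": -3.4, "ry": -28, "rz": 0, "hand": 0.277},
    {"tx": -263, "ty": -120, "tz": -40, "rx": -4.2, "ry": -34.7, "rz": 0, "hand": 0.277},
    {"tx": -263, "ty": -120, "tz": -80, "rx": -4.2, "ry": -34.7, "rz": 0, "hand": 0.277},
  ],
)

```text
t: 12.4
ee_pos: [416.0, 30.5, 219.4]
tool_rot: [0.23, 0.709, 0.635, 0.203]
force: [3.0, 0.2, 0.2]
gripper_width: 26.3
gripper_force: 0.0
```

>>> servo_tool(
  rows=[
    {"tx": 0, "ty": 0, "tz": -25, "rx": 0, "ry": 0, "rz": 0, "hand": 0.277},
    {"tx": 0, "ty": 0, "tz": -51, "rx": 0, "ry": 0, "rz": 0, "hand": 0.277},
    {"tx": 0, "ty": 0, "tz": -51, "rx": 0, "ry": 0, "rz": 0, "hand": 0.277},
    {"tx": 0, "ty": 0, "tz": -51, "rx": 0, "ry": 0, "rz": 0, "hand": 0.277},
    {"tx": 0, "ty": 0, "tz": -51, "rx": 0, "ry": 0, "rz": 0, "hand": 0.277},
    {"tx": 0, "ty": 0, "tz": -51, "rx": 0, "ry": 0, "rz": 0, "hand": 0.277},
    {"tx": 0, "ty": 0, "tz": -51, "rx": 0, "ry": 0, "rz": 0, "hand": 0.277},
    {"tx": 0, "ty": 0, "tz": -51, "rx": 0, "ry": 0, "rz": 0, "hand": 0.277},
  ],
)

```text
t: 13.2
ee_pos: [418.0, 30.8, 166.1]
tool_rot: [0.226, 0.71, 0.637, 0.198]
force: [-0.4, 0.6, 0.2]
gripper_width: 26.1
gripper_force: 0.0
```

Run:
```python
from h import *
np.set_printoptions(precision=3,suppress=True)
st=robot.get_state();T=wristT(st);print(st['ee_pos'],st['tool_rot'],st['joint_positions'],st['gripper_width']);np.save('TC.npy',T)
snap('wrist','wC.png');print(proj('wrist',(462.5,25,99),T),proj('wrist',(462.5+6.8,25+54,99),T),proj('wrist',(462.5-6.8,25-54,99),T))
s=cv2.imread('pics/s3.png')[240:330,240:350]
w=cv2.convertScaleAbs(cv2.imread('pics/wC.png'),alpha=1.3)
s=cv2.convertScaleAbs(cv2.resize(s,(240,196)),alpha=1.5);c=np.zeros((420,800,3),np.uint8);c[:,:560]=w;c[:196,560:]=s;cv2.imwrite('pics/mC.png',c)
```

```text
[418.004  30.828 166.121] [0.226 0.71  0.637 0.198] [ 0.042 -0.207  2.315 -0.22   0.439  0.322] 26.086288866739807
[274.359 223.563] [275.218 157.21 ] [273.593 282.732]
```

View pics/mC.png

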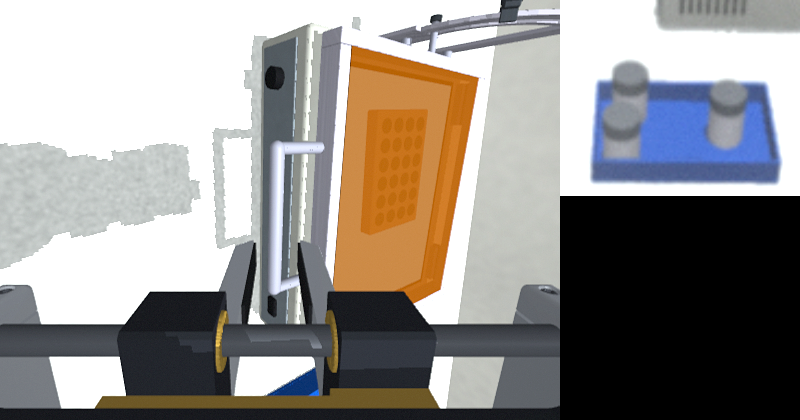

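The inset shows the jar upright in the free half of the tray. In the wrist view the bar runs from (276,148) to (276,287), centred between the fingers as predicted (275). Advancing along the tool axis and gripping.

>>> servo_tool(
  rows=[
    {"tx": 9, "ty": -1.2, "tz": -13.3, "rx": 0, "ry": 0, "rz": 0, "hand": 0.277},
    {"tx": 18, "ty": -2.4, "tz": -26.6, "rx": 0, "ry": 0, "rz": 0, "hand": 0.277},
    {"tx": 27, "ty": -3.6, "tz": -40, "rx": 0, "ry": 0, "rz": 0, "hand": 0.277},
    {"tx": 36, "ty": -4.8, "tz": -53, "rx": 0, "ry": 0, "rz": 0, "hand": 0.277},
    {"tx": 45, "ty": -6, "tz": -66, "rx": 0, "ry": 0, "rz": 0, "hand": 0.277},
    {"tx": 45, "ty": -6, "tz": -66, "rx": 0, "ry": 0, "rz": 0, "hand": 0.277},
    {"tx": 45, "ty": -6, "tz": -66, "rx": 0, "ry": 0, "rz": 0, "hand": 0.277},
    {"tx": 45, "ty": -6, "tz": -66, "rx": 0, "ry": 0, "rz": 0, "hand": 0.277},
  ],
)

```text
t: 14.05
ee_pos: [462.8, 24.8, 100.3]
tool_rot: [0.226, 0.71, 0.637, 0.198]
force: [0.5, 0.3, 0.5]
gripper_width: 25.7
gripper_force: 0.0
```

>>> servo_tool(
  rows=[
    {"tx": 0, "ty": 0, "tz": 0, "rx": 0, "ry": 0, "rz": 0, "hand": 0.05},
    {"tx": 0, "ty": 0, "tz": 0, "rx": 0, "ry": 0, "rz": 0, "hand": 0.05},
    {"tx": 0, "ty": 0, "tz": 0, "rx": 0, "ry": 0, "rz": 0, "hand": 0.05},
    {"tx": 0, "ty": 0, "tz": 0, "rx": 0, "ry": 0, "rz": 0, "hand": 0.05},
    {"tx": 0, "ty": 0, "tz": 0, "rx": 0, "ry": 0, "rz": 0, "hand": 0.05},
    {"tx": 0, "ty": 0, "tz": 0, "rx": 0, "ry": 0, "rz": 0, "hand": 0.05},
    {"tx": 0, "ty": 0, "tz": 0, "rx": 0, "ry": 0, "rz": 0, "hand": 0.05},
    {"tx": 0, "ty": 0, "tz": 0, "rx": 0, "ry": 0, "rz": 0, "hand": 0.05},
  ],
  squeeze=25,
)

```text
t: 14.85
ee_pos: [462.7, 24.8, 99.9]
tool_rot: [0.226, 0.71, 0.637, 0.198]
force: [-7.6, 1.3, 7.2]
gripper_width: 11.3
gripper_force: 25.0
```

Gripped on the bar at 11.3 mm. Lifting slowly along the arc.

>>> servo_tool(
  rows=[
    {"tx": 0.1, "ty": 0, "tz": 5.9, "rx": 0, "ry": 0, "rz": 0, "hand": 0.05},
    {"tx": 0.2, "ty": 0, "tz": 11.8, "rx": 0, "ry": 0, "rz": 0, "hand": 0.05},
    {"tx": 0.5, "ty": -0.1, "tz": 17.7, "rx": 0, "ry": 0, "rz": 0, "hand": 0.05},
    {"tx": 0.9, "ty": -0.1, "tz": 23.6, "rx": 0, "ry": 0, "rz": 0, "hand": 0.05},
    {"tx": 1.5, "ty": -0.2, "tz": 29.5, "rx": 0, "ry": 0, "rz": 0, "hand": 0.05},
    {"tx": 2.1, "ty": -0.3, "tz": 35.3, "rx": 0, "ry": 0, "rz": 0, "hand": 0.05},
    {"tx": 2.9, "ty": -0.4, "tz": 41.2, "rx": 0, "ry": 0, "rz": 0, "hand": 0.05},
    {"tx": 3.8, "ty": -0.5, "tz": 47, "rx": 0, "ry": 0, "rz": 0, "hand": 0.05},
  ],
)

```text
t: 15.65
ee_pos: [465.8, 24.4, 146.5]
tool_rot: [0.225, 0.711, 0.637, 0.197]
force: [-8.7, 3.0, -2.6]
gripper_width: 11.3
gripper_force: 25.0
```

>>> servo_tool(
  rows=[
    {"tx": 1.5, "ty": -0.2, "tz": 8.7, "rx": 0, "ry": 0, "rz": 0, "hand": 0.05},
    {"tx": 3.3, "ty": -0.4, "tz": 17.4, "rx": 0, "ry": 0, "rz": 0, "hand": 0.05},
    {"tx": 5.4, "ty": -0.7, "tz": 26, "rx": 0, "ry": 0, "rz": 0, "hand": 0.05},
    {"tx": 7.7, "ty": -1, "tz": 34.5, "rx": 0, "ry": 0, "rz": 0, "hand": 0.05},
    {"tx": 10.2, "ty": -1.3, "tz": 43, "rx": 0, "ry": 0, "rz": 0, "hand": 0.05},
    {"tx": 13, "ty": -1.6, "tz": 51.4, "rx": 0, "ry": 0, "rz": 0, "hand": 0.05},
    {"tx": 16.1, "ty": -2, "tz": 59.7, "rx": 0, "ry": 0, "rz": 0, "hand": 0.05},
    {"tx": 19.3, "ty": -2.4, "tz": 67.9, "rx": 0, "ry": 0, "rz": 0, "hand": 0.05},
  ],
)

```text
t: 16.45
ee_pos: [484.6, 21.9, 214.3]
tool_rot: [0.225, 0.711, 0.637, 0.197]
force: [-15.1, -0.8, 2.0]
gripper_width: 11.0
gripper_force: 25.0
```

>>> servo_tool(
  rows=[
    {"tx": 2.5, "ty": -0.4, "tz": 6.7, "rx": 0, "ry": 0, "rz": 0, "hand": 0.05},
    {"tx": 5.4, "ty": -0.8, "tz": 13.4, "rx": 0, "ry": 0, "rz": 0, "hand": 0.05},
    {"tx": 8.5, "ty": -1.2, "tz": 20, "rx": 0, "ry": 0, "rz": 0, "hand": 0.05},
    {"tx": 11.8, "ty": -1.6, "tz": 26.5, "rx": 0, "ry": 0, "rz": 0, "hand": 0.05},
    {"tx": 15.3, "ty": -2, "tz": 33, "rx": 0, "ry": 0, "rz": 0, "hand": 0.05},
    {"tx": 19, "ty": -2.5, "tz": 39.3, "rx": 0, "ry": 0, "rz": 0, "hand": 0.05},
    {"tx": 22.1, "ty": -2.9, "tz": 44.3, "rx": 0, "ry": 0, "rz": 0, "hand": 0.05},
    {"tx": 23.7, "ty": -3.1, "tz": 46.8, "rx": 0, "ry": 0, "rz": 0, "hand": 0.05},
  ],
)

```text
t: 17.25
ee_pos: [509.6, 18.6, 262.2]
tool_rot: [0.226, 0.71, 0.637, 0.198]
force: [-10.3, -0.8, 1.9]
gripper_width: 11.2
gripper_force: 25.0
```

Run:
```python
from h import *
np.set_printoptions(precision=3,suppress=True)
st=robot.get_state();T=wristT(st);print(st['ee_pos'],st['force'],st['gripper_width'])
snap('wrist','wD.png');snap('side','s4.png');snap('top','t4.png')
for n,p in(('tip',(694.2,178.6,156.6)),('screw',(680,195,167)),('pin',(694,184,156))): print(n,proj('wrist',p,T),proj('side',p),proj('top',p))
w=cv2.convertScaleAbs(cv2.imread('pics/wD.png'),alpha=1.3)
s=cv2.convertScaleAbs(cv2.resize(cv2.imread('pics/s4.png')[135:215,290:370],(240,240),interpolation=2),alpha=1.5)
t=cv2.convertScaleAbs(cv2.resize(cv2.imread('pics/t4.png')[105:175,190:260],(240,240),interpolation=2),alpha=1.5)
c=np.zeros((480,800,3),np.uint8);c[:420,:560]=w;c[:240,560:]=s;c[240:,560:]=t;cv2.imwrite('pics/mD.png',c)
```

```text
[509.556  18.566 262.213] [-10.332  -0.843   1.894] 11.171634363809284
tip [353.479  17.451] [332.784 160.66 ] [215.389 138.918]
screw [351.558  -7.287] [328.111 156.216] [209.402 142.63 ]
pin [352.844  11.266] [332.349 160.175] [213.667 139.088]
```

View pics/mD.png

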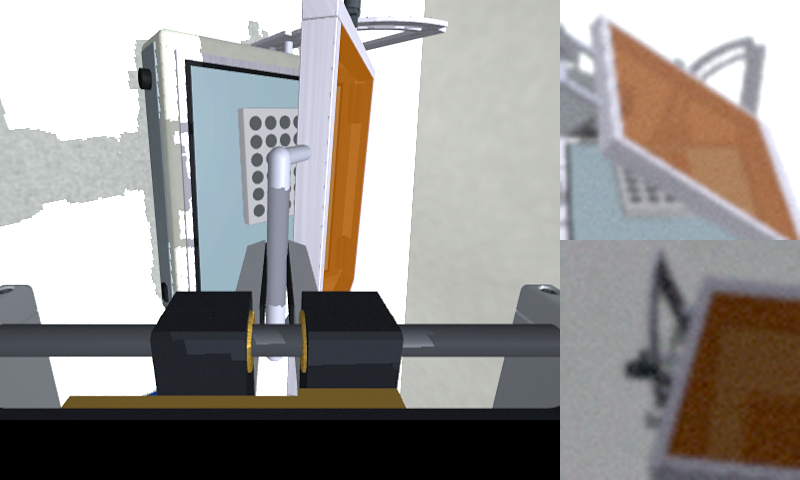

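At about 0.58 rad by the handle position (z +162 mm, x +47 mm), grip and force are steady. The pointer is at wrist (352,10) and top crop (640,368). I'll spend the last picture on an enlarged check of pin against pointer.

Run:
```python
from h import *
st=robot.get_state();T=wristT(st)
tn=np.mean([eyes.snapshot('top').astype(float) for _ in range(8)],0)[:,:,::-1]
wn=cv2.imread('pics/wD.png');t0=cv2.imread('pics/top0.png')
ph=-.125;ex=np.array([np.cos(ph),np.sin(ph),0]);ey=np.array([-np.sin(ph),np.cos(ph),0]);H=np.array([755.5,-12.6,100])
pin=lambda a,y=187,r=100:H-r*np.cos(a)*ex+[0,0,r*np.sin(a)]+y*ey
for a in(0,.5,.58,.66): print(a,proj('top',pin(a)).round(1),proj('wrist',pin(a),T).round(1))
f=lambda im,x,y,w,h,k:cv2.resize(np.clip(im.astype(float)[y:y+h,x:x+w]*1.7,0,255).astype(np.uint8),None,fx=k,fy=k,interpolation=2)
a=f(t0,200,125,40,45,6.5);b=f(tn,200,125,40,45,6.5);w=f(wn,320,0,60,45,4.5)
h=max(a.shape[0],w.shape[0]);pad=lambda i:cv2.copyMakeBorder(i,0,h-i.shape[0],0,4,0)
cv2.imwrite('pics/mE.png',np.hstack([pad(a),pad(b),pad(w)])[:,:800])
```

```text
0 [216.4 148.6] [304.8  23.5]
0.5 [214.2 140.6] [345.3  13.5]
0.58 [213.9 138.6] [353.4  12.4]
0.66 [213.7 136.5] [361.8  11.6]
```

View pics/mE.png

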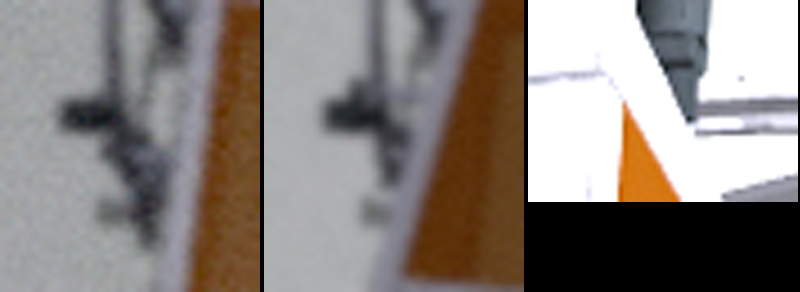

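The pin's dark head is now a new bump at crop (358,90), right beside the pointer at (352,115). The predicted position for 0.58 rad is (354,88), so they line up. I'll nudge up about 0.008 rad and hold.

>>> servo_tool(
  rows=[
    {"tx": 0.4, "ty": 0, "tz": 0.7, "rx": 0, "ry": 0, "rz": 0, "hand": 0.05},
    {"tx": 0.8, "ty": -0.1, "tz": 1.4, "rx": 0, "ry": 0, "rz": 0, "hand": 0.05},
    {"tx": 1, "ty": -0.1, "tz": 2, "rx": 0, "ry": 0, "rz": 0, "hand": 0.05},
    {"tx": 1, "ty": -0.1, "tz": 2, "rx": 0, "ry": 0, "rz": 0, "hand": 0.05},
    {"tx": 1, "ty": -0.1, "tz": 2, "rx": 0, "ry": 0, "rz": 0, "hand": 0.05},
    {"tx": 1, "ty": -0.1, "tz": 2, "rx": 0, "ry": 0, "rz": 0, "hand": 0.05},
    {"tx": 1, "ty": -0.1, "tz": 2, "rx": 0, "ry": 0, "rz": 0, "hand": 0.05},
    {"tx": 1, "ty": -0.1, "tz": 2, "rx": 0, "ry": 0, "rz": 0, "hand": 0.05},
  ],
)

```text
t: 18.6
ee_pos: [510.4, 18.5, 263.6]
tool_rot: [0.226, 0.71, 0.637, 0.198]
force: [-6.9, -3.4, 0.8]
gripper_width: 11.2
gripper_force: 25.0
```

>>> servo_tool(
  rows=[
    {"tx": 0, "ty": 0, "tz": 0, "rx": 0, "ry": 0, "rz": 0, "hand": 0.05},
    {"tx": 0, "ty": 0, "tz": 0, "rx": 0, "ry": 0, "rz": 0, "hand": 0.05},
    {"tx": 0, "ty": 0, "tz": 0, "rx": 0, "ry": 0, "rz": 0, "hand": 0.05},
    {"tx": 0, "ty": 0, "tz": 0, "rx": 0, "ry": 0, "rz": 0, "hand": 0.05},
    {"tx": 0, "ty": 0, "tz": 0, "rx": 0, "ry": 0, "rz": 0, "hand": 0.05},
    {"tx": 0, "ty": 0, "tz": 0, "rx": 0, "ry": 0, "rz": 0, "hand": 0.05},
    {"tx": 0, "ty": 0, "tz": 0, "rx": 0, "ry": 0, "rz": 0, "hand": 0.05},
    {"tx": 0, "ty": 0, "tz": 0, "rx": 0, "ry": 0, "rz": 0, "hand": 0.05},
  ],
)

```text
t: 19.4
ee_pos: [510.4, 18.5, 263.7]
tool_rot: [0.226, 0.71, 0.637, 0.198]
force: [-7.3, -2.9, 1.1]
gripper_width: 10.9
gripper_force: 25.0
```

```bash
python3 -c "
from bench import robot
s=robot.get_state();print(s['ee_pos'],s['force'],s['gripper_force'],s['gripper_width'],s['t']);print(robot.finish_job())"
```

```text
[510.40913671  18.46659745 263.65157167] [-7.3494996  -2.87043761  1.05855112] 24.99977856874466 10.8821293024426 19.4
the job is handed in; nothing more can be done
None
```

I handed the job in at 19.4 s: the jar stands upright in the tray, and the gripper holds the cover still at about 0.585 rad against a pointer I measured at about 0.59 rad; no verdict was returned.

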